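# Hook the round sample cup out of the analyser's deep well

## Robot

A 7-joint arm with a two-finger parallel gripper is mounted at the origin on the work surface. World frame = base frame: x ahead of the robot, y to its left, z up, the work surface at z = 0. Lengths are in mm, angles in rad, forces in N, time in s.
With the tool pointing down it reaches from about 400 to 900 mm from the base axis. Payload 5.6 kg.
Tool frame: the origin (TCP) lies midway between the tips of the shut fingers; the grasp point (between the pads) lies 19 mm behind it; z points along the fingers, y is the line along which they close (so a half turn about z gives the same grasp; the last joint's range is limited). The gripper opens to 92 mm and grips with 3 to 60 N. Pads are 20 mm wide; open, the fingers measure 128 mm over their backs; the gripper's body (75 mm by 189 mm) begins 69 mm behind the grasp point.
Start: joints at [-1.155, 0.468, -0.012, 1.603, 0.006, 1.071, -0.056], TCP at [287.909, 582.768, 183.492] pointing down, gripper open.
Joint ranges: [-2.53, 2.53], [-0.31, 2.02], [-1.57, 1.55], [0.28, 2.44], [-1.29, 4.43], [0.15, 1.84], [-2.92, 2.92]. Speed limits (rad/s): [2.57, 2.57, 3.14, 3.14, 3.14, 3.14, 3.14].

## Interface

Orientations are given as a rotation vector (axis times angle).
In Python, from cell import robot, grip, kin, viewer gives the robot as it stands. Calls block until the motion is done:
- robot.movep(position, orientation): joint-space move of the TCP to a pose.
- robot.servo_line(position, feed=150, rotation=None): straight line of the TCP; rotation=None keeps the orientation; feed is the mean speed in mm/s.
- robot.goto_joints(angles): joint-space move.
- grip(opening, newtons=None): opening from 0.0 (shut) to 1.0 (fully open); newtons is the grip in N (None keeps the last); returns when the fingers have stopped.
- robot.hold(seconds).
- kin.ik(position, orientation): joint angles nearest the present ones, or None.
- robot.observe(): the state.
- viewer.read_camera(name): name is "side" or "top"; returns the picture (480x640x3 uint8, red, green, blue); there is no depth.
- viewer.camera_info(name): a dict with "camera_matrix" (3x3 intrinsics, pixels), "k1" (the pictures are not rectified: a ray, as slopes to the right and down, at radius r is drawn at 1 + k1 r^2 times it, then the intrinsics apply), "R" (3x3) and "t" (3): a world point X has camera coordinates R X + t. Camera axes: x right, y down, z forward; pixel columns grow to the right and rows downward; lengths in mm; the calibration is good to about 2 mm. A picture is of the moment at which its call begins. camera_info takes no time and is no camera call.
A pose or a line that the arm cannot do raises robot.IKError and nothing moves.
- robot.job_done(): hands the job in; it is judged then, once.
Trained networks look in the newest picture that a camera, given by its name, has taken for a name from the list of things; names that differ only in an ending like _2 or _b are one class to them, and where a whole thing is asked for, a point or a joint stands for the part that bears it (a point fixed in the world has none). Each returns a list of dicts, best first, with "confidence" (0 to 1); they miss things now and then, are a little off and sometimes report something else, mostly with a low value. They report only what shows in the picture. A call takes as long as a camera call. They do not tell look-alikes from the thing itself.
- viewer.silhouettes(name, camera): "mask" (480x640 bool, what is visible of it).
- viewer.pinpoint(name, camera): "at" ([x, y, z] in mm, in the coordinates of the camera as it stood for that picture, good to about 4 mm: a listed point, or the origin of a listed thing).
The state is a dict: "t": time; "joints": joint angles; "joint_velocities": joint speeds; "joint_torque": joint torques, N m; "tcp_pos": TCP position; "tcp_rot": TCP orientation; "contact_force": force on the tool from outside, world axes, zero at the start; "wrist_torque": the same for the moment, N m; "grip_width": opening from 0.0 (shut) to 1.0 (fully open); "grip_force": force on a finger pad.
Only numpy, scipy, OpenCV 4.12 (cv2) and the standard library are available. Lean on these libraries where they do the work, as an engineer would, in place of code of your own. Each camera call takes 0.05 s, during which the arm holds its last target. There are 200 camera calls.

## Task

With the hook picker, lift the round sample cup out of the analyser's deep well by its wire bail and stand it upright in the shallow steel tray, then hang the picker back in its stand as you found it. Do not touch the cup with the gripper, and leave the oblong cell in the other well where it is.

Things in the scene. Friction and masses are not known exactly. Their poses are not given: they have to be found in the camera images.
- picker: Hook picker hanging upright by its 60 mm square collar (z 125-129 mm) on two plates 26 mm apart, 82 long (x), tops 145 mm high; lifts straight out and back. Origin: underside of hook on axis of 6 mm rod, z up, x where the hook points, away from the robot. Foot 6 mm thick, upturned tip centred at x 22, 12 high; trough centre x 11. Grip 22 mm square, z 129-184, grasp at z 159 by its y sides.
- cup: Round steel cup, 40 mm wide, 14 high, flat top, 0.09 kg. Origin: centre of underside, z up. A fixed 4 mm wire bail stands over it: level top bar along y, centre at z 42, 28 mm clear between its legs. Stands in a well, floor 8 mm and mouth 140 mm above the table, 90 mm long (x) by 56 wide; its near (-x) wall is 49-57 mm from the cup's centre. Bring the hook down there, pointing +x.
- bar_cell: Oblong steel cell, 60 (x) x 34 x 14 mm, with the same wire bail, in the other of the white analyser's two wells, side by side. Origin: centre of its underside, z up. To be left alone.
- tray: Shallow open steel tray fixed on the table, 150 (x) x 130 mm (y) outside, walls 5 mm thick and 16 mm high, inner floor 5 mm above the table. Origin: centre of its underside, z up.
Not all that is in view belongs to the job. What is shaped like the cup but brown or pink is not meant.

How it is judged (in metres and radians):
On the way, in this order (a step that is already met when the one before it is completed fails the run):
1. the round cup hangs from the picker, clear above the well's mouth (height (world z) of cup above 0.142 m and contact force between picker and cup above 0.15 N), for 0.2 s.
2. the round cup stands in the tray, free of the picker (x of cup in the frame of tray between -0.06 and 0.06 m and y of cup in the frame of tray between -0.05 and 0.05 m and height (world z) of cup below 0.01 m and angle between cup's own z axis and vertical below 0.12 rad and contact force between picker and cup below 0.05 N), for 0.2 s.
At the end, for the whole second after the job is handed in: The round cup stands flat on the tray's floor (upright within 7 degrees, at rest); the picker hangs upright (within 7 degrees) and at rest in its stand, within 35 mm of where it was; the oblong cell is within 20 mm of where it was (x of cup in the frame of tray between -0.06 and 0.06 m and y of cup in the frame of tray between -0.05 and 0.05 m and height (world z) of cup below 0.01 m and angle between each of cup, picker's own z axis and vertical below 0.12 rad and linear speed of each of cup, picker below 0.03 m/s and distance of picker from where it was at the start of the episode below 0.035 m and distance of bar_cell from where it was at the start of the episode below 0.02 m); the robot touches nothing.
It fails at once if the gripper or arm touches the round cup (contact force between any of the arm, the fingers and cup above 0.3 N).
It fails at once if the oblong cell is moved by more than 20 mm (distance of bar_cell from where it was at the start of the episode above 0.02 m).
It also fails if it takes over 70 s, if anything falls off the work surface, if the arm or the gripper's body presses on something with over 40 N, if the wrist force passes 120 N, or if a joint passes its speed limit or range.

## Working session

There is one attempt and no reset: what is moved stays moved. The work goes in short steps, each a Python script; the robot and the scene stay as the last script left them, time stands still between calls to the robot, and variables do not carry over. Pictures are saved under pics/ and viewed, at most 10 in all, crops included, and the job is handed in when it is done.

```bash
mkdir -p pics; ls; cat > h.py <<'E'
import numpy as np, cv2
from cell import robot, grip, kin, viewer
def info(c):
    i=viewer.camera_info(c); return np.array(i["camera_matrix"]),i["k1"],np.array(i["R"]),np.array(i["t"])
def world(c,p):
    K,k,R,t=info(c); return R.T@(np.array(p)-t)
def proj(c,X):
    K,k,R,t=info(c); return cv2.projectPoints(np.atleast_2d(X).astype(float),cv2.Rodrigues(R)[0],t,K,np.array([k,0,0,0.]))[0][:,0]
def onplane(c,uv,z):
    K,k,R,t=info(c); s=cv2.undistortPoints(np.array(uv,float).reshape(-1,1,2),K,np.array([k,0,0,0.]))[:,0]
    d=np.c_[s,np.ones(len(s))]@R; o=-R.T@t
    return o+d*((z-o[2])/d[:,2])[:,None]
def snap(c,f=None):
    im=viewer.read_camera(c)
    if f: cv2.imwrite('pics/'+f,im[:,:,::-1])
    return im
E
python3 - <<'E'
from h import *
np.set_printoptions(precision=1,suppress=True)
for c in("top","side"):
    im=snap(c,c+"0.png")
    K,k,R,t=info(c); print(c,"cam at",-R.T@t,"fwd",R[2],K[0,0],k)
    for n in("picker","cup","bar_cell","tray"):
        for d in viewer.pinpoint(n,c): 
            w=world(c,d["at"]); print(n,round(d["confidence"],2),w,proj(c,w)[0])
        for d in viewer.silhouettes(n,c):
            ys,xs=np.nonzero(d["mask"]); print("  mask",round(d["confidence"],2),len(xs),xs.mean(),ys.mean(),xs.min(),xs.max(),ys.min(),ys.max())
print(robot.observe())
E
```

```text
pics
top cam at [443.8   8.2 884.1] fwd [ 0.1 -0.  -1. ] 454.08570828132923 0.039133844661393115
picker 0.72 [512.3 275.   25.8] [179.  242.1]
  mask 0.78 1449 154.36853002070393 236.33885438233264 134 175 215 258
cup 0.88 [534.4  32.2  14. ] [308.  232.7]
cup 0.83 [494.4 161.    2.1] [241.6 253.1]
cup 0.63 [573.2 162.4   1.1] [242.  212.9]
cup 0.6 [ 577.3 -136.9   -1.6] [394.5 212.9]
  mask 0.67 335 239.84477611940298 215.30149253731344 229 250 205 225
  mask 0.64 354 242.3870056497175 253.76553672316385 232 253 244 264
  mask 0.58 325 310.6307692307692 234.44923076923078 301 320 225 244
bar_cell 0.87 [544.6 -32.8   1. ] [341.5 228.7]
  mask 0.81 597 339.67001675041877 229.2897822445561 330 350 213 246
tray 0.84 [ 492.5 -283.4    1.3] [470.6 256.9]
  mask 0.68 5402 471.63235838578305 257.30858941132914 428 514 211 303
side cam at [  -8.2 -355.2  707.2] fwd [ 0.6  0.4 -0.7] 465.9966346648267 0.0015646476610292242
  mask 0.78 775 197.83225806451614 144.92 180 218 124 161
cup 0.85 [495.3 160.3   3.7] [245.2 226.9]
cup 0.69 [ 573.4 -137.5   -2.8] [386.3 263.7]
cup 0.56 [567.2 168.7  -1.1] [263. 208.]
  mask 0.73 335 244.79701492537313 224.43283582089552 236 254 212 235
  mask 0.66 113 260.8495575221239 203.13274336283186 256 270 191 212
  mask 0.57 366 387.79234972677597 258.3415300546448 378 398 242 269
tray 0.68 [ 495.1 -280.5   -0.4] [437.8 324.4]
  mask 0.59 5730 439.6663176265271 325.64397905759165 385 495 280 375
{'t': 0.9, 'joints': array([-1.2,  0.5, -0. ,  1.6,  0. ,  1.1, -0.1]), 'joint_velocities': array([ 0.,  0.,  0.,  0., -0.,  0.,  0.]), 'joint_torque': array([ -0. , -52. ,  -0. , -24.4,  -0.1,   0. ,   0. ]), 'tcp_pos': array([287.9, 582.8, 183.5]), 'tcp_rot': array([0.7, 3.1, 0. ]), 'contact_force': array([-0.1,  0.7, -0.5]), 'wrist_torque': array([-0., -0.,  0.]), 'grip_force': 0.00939943129196763, 'grip_width': 1.0024741223451135}
```

```bash
ls pics
```

```text
side0.png
top0.png
```

View pics/top0.png

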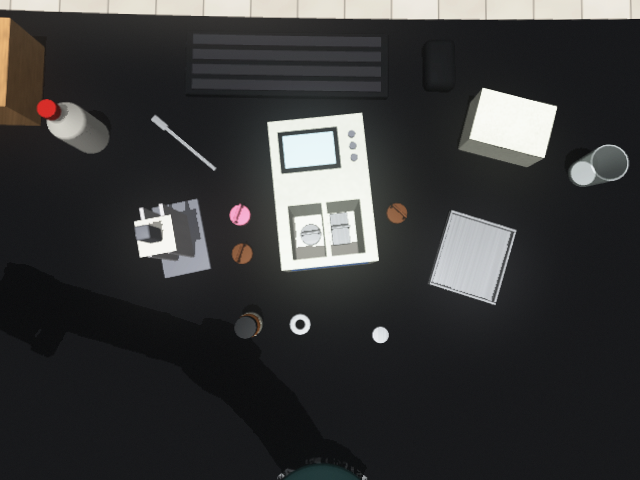

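View pics/side0.png

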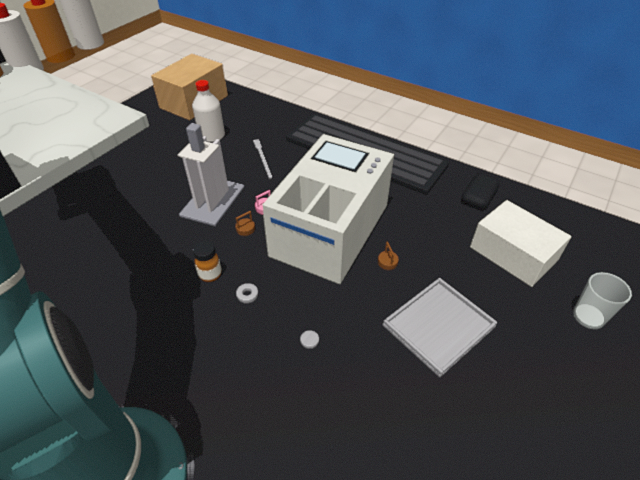

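The round steel cup is at top (310,234), in the analyser's left well. The oblong cell is at (340,229). The look-alikes are pink (240,215) and brown (242,254) and (397,213), all on the table. Only (310,234) is steel and sits in a well, so it is the target. Next I'll enlarge it together with the picker.

```bash
python3 - <<'E'
import cv2, numpy as np
im=cv2.imread('pics/top0.png')
a=cv2.resize(im[190:280,125:215],None,fx=4.4,fy=4.4,interpolation=cv2.INTER_CUBIC)
b=cv2.resize(im[190:280,280:370],None,fx=4.4,fy=4.4,interpolation=cv2.INTER_CUBIC)
cv2.imwrite('pics/crop.png',np.hstack([a,b]))
E
```

```text
(no output)
```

View pics/crop.png

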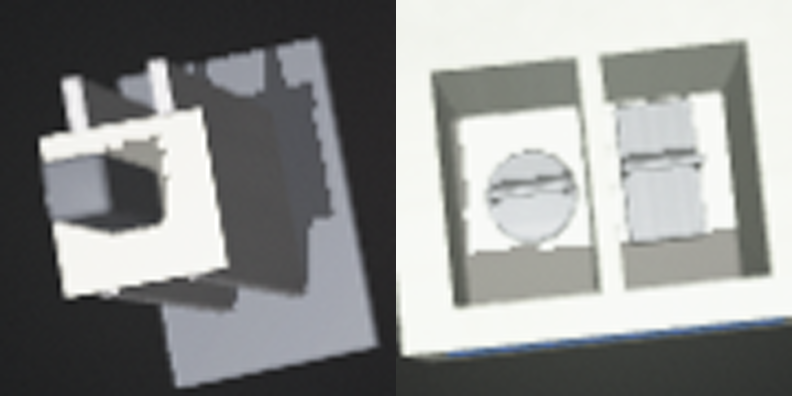

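The enlarged crop (right half) shows a round grey steel cup with its bail in the left well, centred near (533,198) in the crop, which is top (311,235). The oblong cell is to its right. The left half shows the picker's white collar with corners at crop (40,137), (200,110), (227,268) and (65,298), and the grip leaning left by perspective.

```bash
python3 - <<'E'
from h import *
np.set_printoptions(precision=1,suppress=True)
def P(pts,ox): return (np.array(pts,float)-[ox[0],0]+.5)/4.4-.5+[ox[1],190]
A=(0,125);B=(396,280)
q=onplane("top",P([(40,137),(200,110),(227,268),(65,298)],A),149)
print("collar",q,q.mean(0),np.linalg.norm(q-np.roll(q,1,0),axis=1))
def yaw(a,b): d=a-b; return np.degrees(np.arctan2(d[1],d[0]))
print("yaw",yaw(q[0],q[3]),yaw(q[1],q[2]),yaw(q[0],q[1])-90,yaw(q[3],q[2])-90)
# plates base
s=onplane("top",P([(72,75),(160,60)],A),145);print("plate far ends",s, yaw(s[0],s[1])-90)
g=onplane("top",P([(47,163),(107,155),(107,213),(52,222)],A),204);print("grip top",g,g.mean(0))
w=onplane("top",P([(432,72),(577,58),(600,292),(455,307)],B),140)
print("well",w,w.mean(0),np.linalg.norm(w-np.roll(w,1,0),axis=1),yaw(w[0],w[3]),yaw(w[1],w[2]),yaw(w[0],w[1])-90)
b=onplane("top",P([(489,187),(577,178)],B),51);print("bail",b,b.mean(0),yaw(b[0],b[1])-90)
print("cup top",onplane("top",P([(533,198)],B),22))
# tray
m=viewer.silhouettes("tray","top")[0]["mask"].astype(np.uint8)
r=cv2.boxPoints(cv2.minAreaRect(cv2.findNonZero(m)));tw=onplane("top",r,16);print("tray",tw,tw.mean(0),np.linalg.norm(tw-np.roll(tw,1,0),axis=1),[yaw(tw[i],tw[(i+1)%4]) for i in range(4)])
# cross-check in side
qs=proj("side",np.r_[q,w,g]);print(qs)
im=cv2.imread('pics/side0.png')
for u in qs: cv2.circle(im,tuple(np.round(u*1).astype(int)),1,(0,0,255),-1)
cv2.imwrite('pics/sidechk.png',cv2.resize(im[100:290,160:400],None,fx=3,fy=3,interpolation=cv2.INTER_NEAREST))
E
```

```text
collar [[536.3 310.7 149. ]
 [547.1 252.9 149. ]
 [488.8 240.7 149. ]
 [477.1 298.9 149. ]] [512.3 275.8 149. ] [60.3 58.8 59.5 59.4]
yaw 11.28641886992001 11.774152779376664 10.617136696581923 11.341060607692341
plate far ends [[560.1 301.7 145. ]
 [566.2 269.6 145. ]] 10.786289491477845
grip top [[520.5 285.3 204. ]
 [523.5 265.3 204. ]
 [503.7 264.4 204. ]
 [500.4 282.7 204. ]] [512.  274.4 204. ]
well [[565.4  62.8 140. ]
 [571.4   8.4 140. ]
 [483.4  -1.3 140. ]
 [477.1  52.7 140. ]] [524.3  30.7 140. ] [88.9 54.8 88.6 54.3] 6.579252876906464 6.256700149302566 6.311230480404589
bail [[531.6  44.6  51. ]
 [535.8   7.8  51. ]] [533.7  26.2  51. ] 6.590855754005787
cup top [[530.1  26.7  22. ]]
tray [[ 438.3 -194.1   16. ]
 [ 582.5 -238.8   16. ]
 [ 544.2 -367.3   16. ]
 [ 401.5 -321.3   16. ]] [ 491.6 -280.4   16. ] [132.4 151.  134.2 149.9] [np.float64(162.79586732947686), np.float64(73.3830876434876), np.float64(-17.884563003779547), np.float64(-106.14049455989564)]
[[193.7 138. ]
 [218.2 144.3]
 [203.  160.8]
 [177.4 154.1]
 [299.5 175. ]
 [325.  183.2]
 [302.8 211.8]
 [276.4 202.6]
 [192.2 122.3]
 [200.8 124.6]
 [194.  129.6]
 [185.9 127.5]]
```

View pics/sidechk.png

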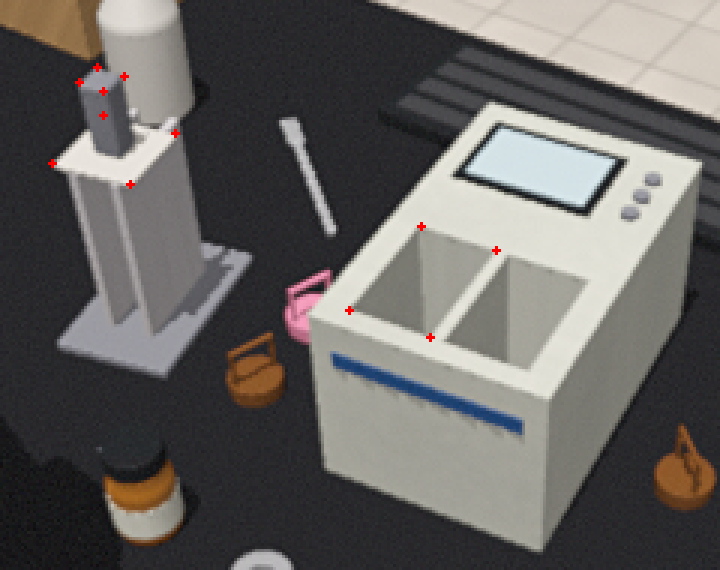

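The well measures 89×55 mm (90×56 given), the collar 60 mm and the tray 150×133 mm. The side-view reprojection fits too. The cup sits 52 mm from the near wall, inside the 49–57 given. Next I'll grasp and lift the picker.

```bash
cat >> h.py <<'E'
from scipy.spatial.transform import Rotation as Ro
PK=np.array([512.2,275.2,20.]); PY=11.2
CUP=np.array([532.,26.4,8.]); CY=6.4
TR=np.array([492.5,-281.5,0.])
FLIP=180
def rot(y): return (Ro.from_euler('z',y+FLIP,degrees=True)*Ro.from_euler('x',180,degrees=True)).as_rotvec()
def tcp(o): return np.array(o,float)+[0,0,140]     # TCP for picker origin o (grasp z159, TCP 19 beyond)
def ax(y): return np.array([np.cos(np.radians(y)),np.sin(np.radians(y)),0])
def hook(cup,y,dx,fz): # picker origin: hook axis dx along cup x, foot fz above cup underside
    return cup+ax(y)*dx+[0,0,fz]
def line(o,y=None,feed=100): robot.servo_line(tcp(o),feed=feed,rotation=None if y is None else rot(y))
def st(m=""):
    s=robot.observe(); print(m,round(s["t"],1),s["tcp_pos"].round(1),"F",s["contact_force"].round(1),"w",round(s["grip_width"],3),"gf",round(s["grip_force"],1))
E
python3 - <<'E'
from h import *
import h
for f in(0,180):
    h.FLIP=f
    for o,y in((PK,PY),(PK+[0,0,160],PY),(hook(CUP,CY,-38,20),CY),(hook(CUP,CY,-11,200),CY),(hook(TR,0,-11,200),0),(hook(TR,0,-45,20),0)):
        q=kin.ik(tcp(o),rot(y)); print(f,None if q is None else np.round(q,2))
h.FLIP=180
robot.movep(tcp(PK+[0,0,100]),rot(PY)); st("above")
line(PK,feed=120); st("at"); 
grip(0.0,40); st("gripped")
line(PK+[0,0,4],feed=20); st("lift4")
line(PK+[0,0,165],feed=110); st("lift")
snap("side","a.png")
E
```

```text
0 [-1.    0.41  0.58  1.83 -0.27  0.98 -1.68]
0 [-1.02  0.26  0.58  1.63 -0.15  1.29 -1.79]
0 [-0.74  0.26  0.73  2.03 -0.21  0.93 -1.35]
0 [-0.77  0.11  0.73  1.73 -0.08  1.33 -1.48]
0 [-0.54  0.39  1.35  1.68 -0.39  1.38 -0.7 ]
0 [-0.21  0.38  0.88  1.96 -0.35  0.96 -0.73]
180 [-0.54  0.38 -0.02  1.8   0.01  0.97  1.21]
180 [-0.57  0.24  0.03  1.61 -0.01  1.29  1.22]
180 [-0.36  0.22  0.28  2.01 -0.08  0.92  1.65]
180 [-0.43  0.11  0.35  1.71 -0.04  1.33  1.61]
180 [-0.45  0.3   1.17  1.68 -0.28  1.35  2.34]
180 [-0.22  0.38  0.9   1.97 -0.36  0.96  2.43]
above 2.4 [511.5 276.4 259.8] F [-0.4  0.4 -0.6] w 1.001 gf 0.0
at 3.4 [512.7 275.6 160.7] F [-0.3 -0.5  0.9] w 1.002 gf 0.0
gripped 4.4 [512.2 275.3 160. ] F [-0.3  0.8 -0.4] w 0.239 gf 40.0
lift4 4.8 [512.2 275.2 164.1] F [-0.9  0.4 -2. ] w 0.236 gf 40.0
lift 6.4 [511.9 275.  324.2] F [ 0.   0.5 -1.5] w 0.23 gf 40.0
```

View pics/a.png

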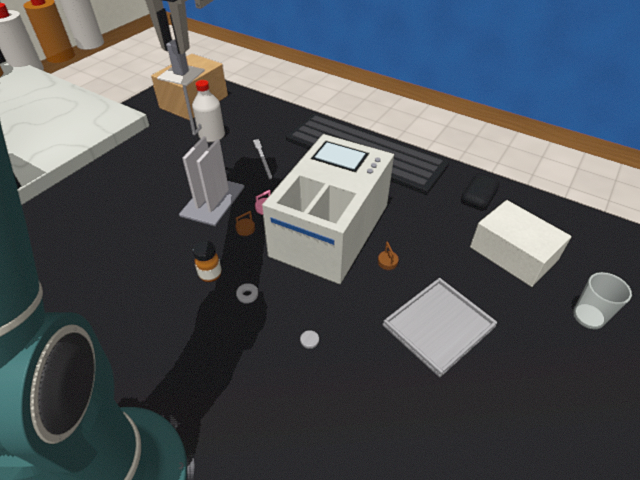

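The picker hangs upright in the gripper, with its collar at (185,78) and its rod end near (195,132), clear of the stand. The grip width of about 22 mm is right. Now I'll move over the well and check before and after descending.

```bash
python3 - <<'E'
from h import *
line(hook(CUP,CY,-38,170),CY,feed=140); st("over")
robot.hold(.3); snap("side","b.png"); 
o=robot.observe()["tcp_pos"]-[0,0,140]
print("expected hook tip/axis px",proj("side",[o,o+22*ax(CY)+[0,0,12]]).round(1))
line(hook(CUP,CY,-38,21),feed=80); st("down")
im=snap("side"); im2=snap("top")
cv2.imwrite('pics/c.png',np.hstack([cv2.resize(cv2.imread('pics/b.png')[60:260,200:400],(400,400)),cv2.resize(im2[190:290,280:380,::-1],(400,400))]))
E
```

```text
over 8.4 [494.3  22.9 317.9] F [ 0.7  0.8 -1.5] w 0.232 gf 40.0
expected hook tip/axis px [[294.7 187.3]
 [300.5 174.9]]
down 10.8 [494.5  22.2 169.4] F [-0.3  0.2 -2.3] w 0.234 gf 40.0
```

View pics/c.png

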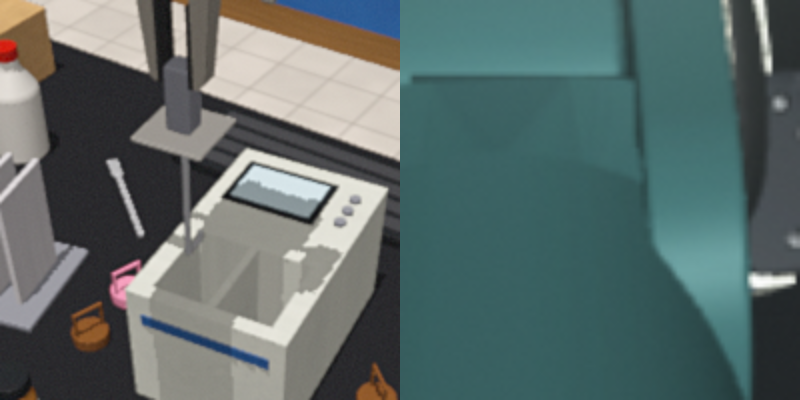

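The hook end is at about (295,184), against (294.7,187.3) predicted. It went down without contact. The top view is blocked by the arm. Next I'll slide it under the bail and lift.

```bash
python3 - <<'E'
from h import *
line(hook(CUP,CY,-11,21),feed=40); st("fwd")
line(hook(CUP,CY,-11,40),feed=25); robot.hold(.3); st("engaged")
line(hook(CUP,CY,-11,70),feed=40); st()
line(hook(CUP,CY,-11,195),feed=80); robot.hold(.5); st("top")
im=snap("side")
cv2.imwrite('pics/d.png',cv2.resize(im[60:260,200:400,::-1],(500,500)))
E
```

```text
fwd 11.7 [520.8  25.1 168.9] F [ 1.4 -0.8 -2.2] w 0.238 gf 40.0
engaged 12.9 [521.   25.2 187.9] F [ 0.4  0.1 -3.5] w 0.235 gf 40.0
 13.8 [520.9  25.2 217.8] F [ 0.8 -0.2 -1.4] w 0.234 gf 40.0
top 16.0 [521.1  25.2 343. ] F [-0.7  0.2 -2.4] w 0.236 gf 40.0
```

View pics/d.png

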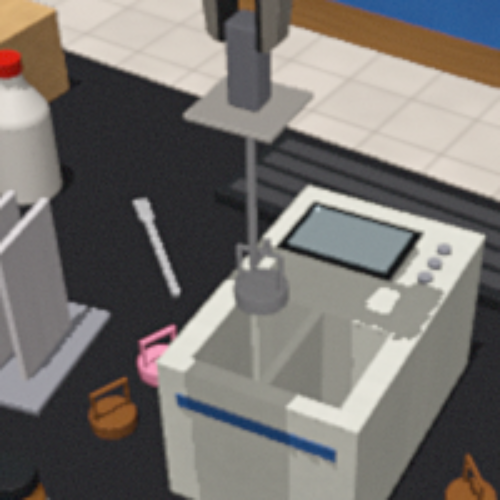

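The cup hangs from the hook, upright, at crop (262,283), above the well's mouth. Now to the tray.

```bash
python3 - <<'E'
from h import *
T=TR+[10,0,5]
line(hook(T,0,-11,198),0,feed=90); robot.hold(.8); st("over tray")
line(hook(T,0,-11,55),feed=90); robot.hold(.5); st()
line(hook(T,0,-11,23),feed=20); robot.hold(.3); st("down")
im=snap("side")
cv2.imwrite('pics/e.png',cv2.resize(im[200:400,350:550,::-1],(500,500)))
E
```

```text
over tray 20.4 [ 491.5 -281.5  343. ] F [ 0.7  0.3 -2.8] w 0.236 gf 40.0
 22.7 [ 491.5 -281.5  200. ] F [-0.2  0.  -2.3] w 0.233 gf 40.0
down 24.7 [ 491.5 -281.5  168. ] F [ 0.4 -0.2 -1.9] w 0.236 gf 40.0
```

View pics/e.png

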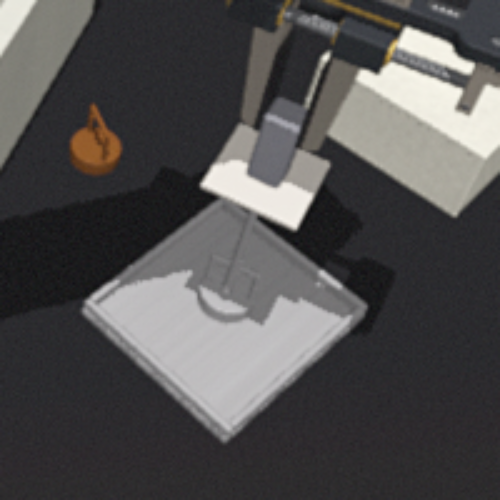

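The cup stands upright in the tray at crop (228,290), with the bail free around the hook. I'll back out, rise and check.

```bash
python3 - <<'E'
from h import *
T=TR+[10,0,5]
line(hook(T,0,-48,23),feed=40); robot.hold(.3); st("back")
line(hook(T,0,-48,80),feed=60); 
line(hook(T,0,-48,200),feed=110); st("up")
line(hook(CUP,CY,-40,200),CY,feed=150)
line(PK+[0,0,165],PY,feed=140); robot.hold(.4); st("over stand")
snap("side"); 
for d in viewer.pinpoint("cup","side"): print(d["confidence"],world("side",d["at"]).round(0))
snap("top","f0.png")
im=cv2.imread('pics/f0.png'); im2=snap("side")[:,:,::-1]
cv2.imwrite('pics/f.png',np.hstack([cv2.resize(im[200:310,420:530],(400,400)),cv2.resize(im2[40:240,140:340],(400,400))]))
E
```

```text
back 26.2 [ 454.6 -281.5  167.9] F [-0.  -0.9 -1.6] w 0.235 gf 40.0
up 28.5 [ 454.2 -281.2  344.2] F [ 0.2  0.1 -1.5] w 0.232 gf 40.0
over stand 33.1 [512.2 275.1 325. ] F [ 1.   0.2 -1.3] w 0.233 gf 40.0
0.83 [ 506. -281.    9.]
0.57 [ 576. -139.    0.]
0.56 [498. 163.  -0.]
```

View pics/f.png

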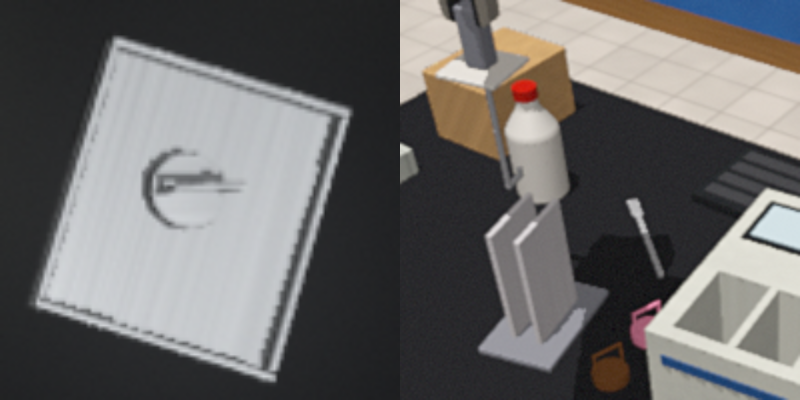

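The cup stands upright near the tray's centre (crop (190,188)). The picker hangs straight above the stand with its hook at crop (512,185). Next I'll hang it back along the same line it came out on.

```bash
python3 - <<'E'
from h import *
line(PK+[0,0,8],feed=70); st()
line(PK+[0,0,0],feed=15); robot.hold(.3); st("seated")
grip(1.0); robot.hold(.3); st("open")
line(PK+[0,0,110],feed=80); 
robot.hold(.3)
robot.movep([400,480,320],rot(PY+30)); robot.hold(.8); st("away")
im=snap("side"); im2=snap("top")
for d in viewer.pinpoint("picker","top"): print("picker",d["confidence"],world("top",d["at"]).round(0))
for d in viewer.pinpoint("bar_cell","top"): print("bar",d["confidence"],world("top",d["at"]).round(0))
cv2.imwrite('pics/g.png',np.hstack([cv2.resize(im2[190:280,125:215,::-1],(400,400)),cv2.resize(im[90:240,140:290,::-1],(400,400))]))
E
```

```text
35.7 [512.4 275.3 168.3] F [-0.3 -0.5 -1.1] w 0.236 gf 40.0
seated 36.6 [512.2 275.2 160. ] F [-1.3  0.2 -0.2] w 0.236 gf 40.0
open 38.1 [512.2 275.2 160. ] F [-0.8 -0.3  0.2] w 1.0 gf 0.0
away 41.6 [399.9 480.  320. ] F [-0.8 -0.4 -0.3] w 1.0 gf 0.0
picker 0.78 [512. 272.  21.]
bar 0.79 [548. -31.   4.]
```

View pics/g.png

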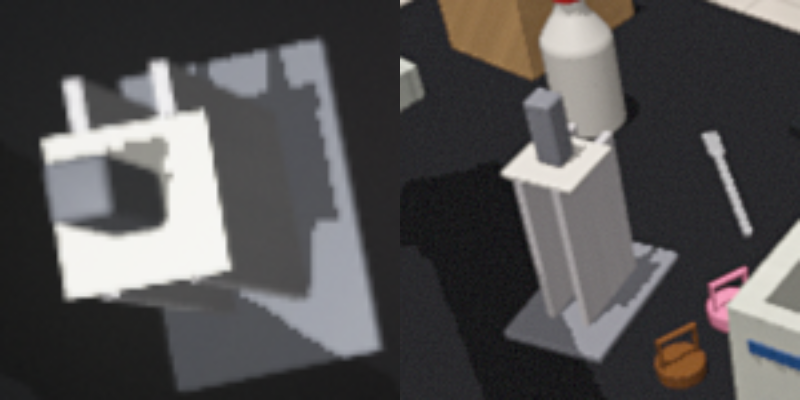

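The picker hangs in its stand as it did at the start, with its collar at the same place in the crop (40–228,110–298). The arm is clear and touching nothing, so I'm handing in.

```bash
python3 -c "
from h import *
print(robot.job_done())"
```

```text
the job is handed in; nothing more can be done
None
```

I handed the job in at about 42 s (limit 70 s; no verdict returned): the round cup stands upright near the middle of the tray, the picker hangs back in its stand, and the oblong cell is within a few mm of its first reading.

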